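# Put the stone seals away in order

### The arm

A 6-joint arm with a two-finger parallel gripper is mounted at the origin on the work surface. World frame = base frame: x ahead of the robot, y to its left, z up, the work surface at z = 0. Lengths are in m, angles in degrees, forces in N, time in s.
With the tool pointing down it reaches from about 0.375 to 0.9 m from the base axis. Payload 3.1 kg.
Tool frame: the origin (TCP) lies between the finger pads; the fingertips stand 8 mm ahead of it and the grasp point (between the pads) lies 11 mm behind it; z points along the fingers, y is the direction in which the jaws open and shut (so a half turn about z gives the same grasp; the last joint's range is limited). The gripper opens to 85 mm and grips with 20 to 120 N. Pads are 22 mm wide; open, the fingers measure 114 mm over their backs; the gripper's body (76 mm by 85 mm) begins 54 mm behind the grasp point. The pads swing forward as they close: fully open they stand 13 mm farther back than shut.
Start: joints at [-82.076, 30.224, 82.088, -0, 67.689, -10.227], TCP at [0.195, -0.594, 0.239] pointing down, gripper open.
Joint ranges: [-176.69, 176.69], [-43.24, 126.21], [12.49, 139.97], [-82, 262], [0, 151.66], [-163.58, 163.58]. Speed limits (degrees/s): [159.86, 159.86, 180, 180, 180, 180].

### API

Orientations are given as [roll, pitch, yaw] about the fixed x, y, z axes, in that order (R = Rz(yaw) Ry(pitch) Rx(roll)).
In Python, from bench import robot gives the robot as it stands.
- The arm moves only by the shell command python3 -m crank 'ROWS' [OPENING] [FORCE]. ROWS is JSON, a list that holds one entry, the list of rows, each a list of 6 numbers: the shift along the world's x, y, z in mm, then the turn, a rotation vector about the world's x, y, z in rad. In form: [[[x, y, z, wx, wy, wz], ...]]. A call has 1 to 5 rows; each row shifts and turns the commanded pose from where the row before left it; what a row does not reach is not made up. A row lasts 1/8 s, in which the tool goes at most 62.5 mm and 10.7 degrees, less where a joint would pass 70% of its speed; a pose out of reach is approached as far as the arm can. A call is refused whole if a number of a shift passes 62.5 or a number of a turn 0.188, either way. A call with a gripper value outside its range is refused whole. OPENING is the finger opening in mm, from 0 to 85.4, set as the call begins (- or left out, the last holds). The fingers move at their own pace and stop on an object; FORCE is the grip in N (left out, the last holds). Time passes only in rows, so rows that do not move let the fingers close. It gives the time, the measured TCP pose, the force and the opening at its end, in the units of the state.
- robot.observe(): the state, without advancing time (a new reading comes with each control period).
- robot.get_image(name): name is "scene" or "top" or "wrist"; returns the picture (480x640x3 uint8, red, green, blue); there is no depth.
- robot.camera_params(name): a dict with "vfov" (degrees; the focal length in pixels is half the picture's height over the tangent of half this angle, whatever the lens; pixels are square), "cx", "cy" (the principal point, pixels), "R" (3x3) and "t" (3): a world point X has camera coordinates R X + t. Camera axes: x right, y down, z forward; pixel columns grow to the right and rows downward; lengths in m; the calibration is good to about 2 mm. A picture is of the moment at which its call begins: read the wrist's pose just before it. camera_params takes no time and is no camera call; for the wrist camera it gives the pose at the moment of the call.
- robot.hand_in(): hands the job in, once; it reports no verdict.
The state is a dict: "time_s": time; "joints": joint angles; "joint_velocities": joint speeds; "tau": joint torques, N m; "eef_pos": TCP position; "orientation": TCP orientation; "wrist_force": force on the tool from outside, world axes, zero at the start; "moment": the same for the moment, N m; "grip_width": finger opening in m.
Only numpy, scipy, OpenCV 4.12 (cv2) and the standard library are available. Lean on these libraries where they do the work, as an engineer would, in place of code of your own. Each camera call takes 0.05 s, during which the arm holds its last target.

### The job

The four stone seals stand in a row on the dark work stand, in no fixed order. Put them away in the pale storage tray in the same order, counted from the red ends: the seal next to the work stand's red end goes in the compartment next to the tray's red end, and so on along the row. Set each one down upright in its own compartment, and do not drop or tip any.

Things in the scene. Friction and masses are not known exactly. Their poses are not given: they have to be found in the camera images.
- stand: Work stand the seals start on: fixed flat dark board, 62 mm wide (x), 222 long (y), 14 high, with a red end block (62 x 22, 24 high) beyond its +y end. Origin: centre of the board's underside, on the desk. Four places at x = 0, y = +81, +27, -27, -81 mm, the first next to the red end. It may point any way and stand left or right.
- tray: Storage tray: fixed, pale wood, 60 mm wide (x), 222 long (y); four grey-floored compartments, 48 x 48 inside, centres at x = 0, y = +81, +27, -27, -81 mm. Floors 12 mm, rims and dividers (6 thick) 18 mm above the desk. Red end block (60 x 22, 24 high) beyond its +y end. Origin: centre of its underside, on the desk. Points any way, left or right, opposite the stand.
- seal_green_center (a point): The jade-green stone seal with a domed top: a loose upright stone stamp, 28 x 28 mm square and straight-sided for the lower 46 mm, 62 mm tall in all, 85 to 170 g. Point: on its axis half-way up, 31 mm above its foot; z is up its axis, x and y are square to its sides. It starts on the rest of its colour, within 10 degrees of square to the work stand.
- seal_honey_center (a point): The honey-yellow stone seal with a small ball on a neck on top: a loose upright stone stamp, 28 x 28 mm square and straight-sided for the lower 46 mm, 62 mm tall in all, 85 to 170 g. Point: on its axis half-way up, 31 mm above its foot; z is up its axis, x and y are square to its sides. It starts on the rest of its colour, within 10 degrees of square to the work stand.
- seal_white_center (a point): The white stone seal with a stepped square top: a loose upright stone stamp, 28 x 28 mm square and straight-sided for the lower 46 mm, 62 mm tall in all, 85 to 170 g. Point: on its axis half-way up, 31 mm above its foot; z is up its axis, x and y are square to its sides. It starts on the rest of its colour, within 10 degrees of square to the work stand.
- seal_blue_center (a point): The blue stone seal with a bridge-shaped (lying half-round bar) top: a loose upright stone stamp, 28 x 28 mm square and straight-sided for the lower 46 mm, 62 mm tall in all, 85 to 170 g. Point: on its axis half-way up, 31 mm above its foot; z is up its axis, x and y are square to its sides. It starts on the rest of its colour, within 10 degrees of square to the work stand.
- rest_green: The green rest, 46 x 46 mm, 4 mm thick plate, fixed on the work stand (its top 18 mm above the desk): shows the place on the work stand where the green seal stands at the start. Origin: centre of its underside. It stays there; nothing is to be done to it.
- rest_honey: The honey-yellow rest, 46 x 46 mm, 4 mm thick plate, fixed on the work stand (its top 18 mm above the desk): shows the place on the work stand where the honey-yellow seal stands at the start. Origin: centre of its underside. It stays there; nothing is to be done to it.
- rest_white: The white rest, 46 x 46 mm, 4 mm thick plate, fixed on the work stand (its top 18 mm above the desk): shows the place on the work stand where the white seal stands at the start. Origin: centre of its underside. It stays there; nothing is to be done to it.
- rest_blue: The blue rest, 46 x 46 mm, 4 mm thick plate, fixed on the work stand (its top 18 mm above the desk): shows the place on the work stand where the blue seal stands at the start. Origin: centre of its underside. It stays there; nothing is to be done to it.
Not all that is in view belongs to the job. There is more than one size of the part that bears seal_white_center; the job needs the smallest.

How it is judged (in metres and radians):
At the end, for the whole second after the job is handed in: Every seal stands upright (within 0.1 rad), released and at rest, on the floor (height within 5 mm) of the tray compartment with the same number from the tray's red end as its rest has from the stand's red end, its axis within 12 mm of the compartment's centre each way (((y of rest_green in the frame of stand between 0.061 and 0.101 m and y of seal_green_center in the frame of tray between 0.069 and 0.093 m) or (y of rest_green in the frame of stand between 0.007 and 0.047 m and y of seal_green_center in the frame of tray between 0.015 and 0.039 m) or (y of rest_green in the frame of stand between -0.047 and -0.007 m and y of seal_green_center in the frame of tray between -0.039 and -0.015 m) or (y of rest_green in the frame of stand between -0.101 and -0.061 m and y of seal_green_center in the frame of tray between -0.093 and -0.069 m)) and x of seal_green_center in the frame of tray between -0.012 and 0.012 m and z of seal_green_center in the frame of tray between 0.038 and 0.048 m and angle between each of seal_green_center, seal_honey_center, seal_white_center, seal_blue_center's own z axis and vertical below 0.1 rad and linear speed of each of seal_green, seal_honey, seal_white, seal_blue below 0.02 m/s and ((y of rest_honey in the frame of stand between 0.061 and 0.101 m and y of seal_honey_center in the frame of tray between 0.069 and 0.093 m) or (y of rest_honey in the frame of stand between 0.007 and 0.047 m and y of seal_honey_center in the frame of tray between 0.015 and 0.039 m) or (y of rest_honey in the frame of stand between -0.047 and -0.007 m and y of seal_honey_center in the frame of tray between -0.039 and -0.015 m) or (y of rest_honey in the frame of stand between -0.101 and -0.061 m and y of seal_honey_center in the frame of tray between -0.093 and -0.069 m)) and x of seal_honey_center in the frame of tray between -0.012 and 0.012 m and z of seal_honey_center in the frame of tray between 0.038 and 0.048 m and ((y of rest_white in the frame of stand between 0.061 and 0.101 m and y of seal_white_center in the frame of tray between 0.069 and 0.093 m) or (y of rest_white in the frame of stand between 0.007 and 0.047 m and y of seal_white_center in the frame of tray between 0.015 and 0.039 m) or (y of rest_white in the frame of stand between -0.047 and -0.007 m and y of seal_white_center in the frame of tray between -0.039 and -0.015 m) or (y of rest_white in the frame of stand between -0.101 and -0.061 m and y of seal_white_center in the frame of tray between -0.093 and -0.069 m)) and x of seal_white_center in the frame of tray between -0.012 and 0.012 m and z of seal_white_center in the frame of tray between 0.038 and 0.048 m and ((y of rest_blue in the frame of stand between 0.061 and 0.101 m and y of seal_blue_center in the frame of tray between 0.069 and 0.093 m) or (y of rest_blue in the frame of stand between 0.007 and 0.047 m and y of seal_blue_center in the frame of tray between 0.015 and 0.039 m) or (y of rest_blue in the frame of stand between -0.047 and -0.007 m and y of seal_blue_center in the frame of tray between -0.039 and -0.015 m) or (y of rest_blue in the frame of stand between -0.101 and -0.061 m and y of seal_blue_center in the frame of tray between -0.093 and -0.069 m)) and x of seal_blue_center in the frame of tray between -0.012 and 0.012 m and z of seal_blue_center in the frame of tray between 0.038 and 0.048 m); the robot touches nothing.
It fails at once if a seal is knocked over or tipped by more than about 45 degrees (angle between any of seal_green_center, seal_honey_center, seal_white_center, seal_blue_center's own z axis and vertical above 0.8 rad).
It fails at once if a seal is let fall (more than about 20 mm of free fall) ((linear speed of seal_green above 0.65 m/s and contact force between the fingers and seal_green below 0.1 N) or (linear speed of seal_honey above 0.65 m/s and contact force between the fingers and seal_honey below 0.1 N) or (linear speed of seal_white above 0.65 m/s and contact force between the fingers and seal_white below 0.1 N) or (linear speed of seal_blue above 0.65 m/s and contact force between the fingers and seal_blue below 0.1 N)).
It also fails if it takes over 102 s, if anything falls off the work surface, if the arm or the gripper's body presses on something with over 40 N, if the wrist force passes 120 N, or if a joint passes its speed limit or range.

## Working session

There is one attempt and no reset: what is moved stays moved. The work goes in short steps, Python scripts to look and compute and a shell command to move; the robot and the scene stay as the last step left them, time stands still between calls to the robot, and variables do not carry over. Pictures are saved under pics/ and viewed, and the job is handed in when it is done.

```bash
ls; mkdir -p pics; python3 - <<'E'
from bench import robot
import cv2,numpy as np
print(robot.observe())
for n in ("scene","top","wrist"):
    p=robot.camera_params(n); print(n,p)
    cv2.imwrite(f"pics/{n}0.png",robot.get_image(n)[:,:,::-1])
E
```

```text
pics
{'time_s': 0.0, 'joints': array([-8.20767815e+01,  3.02795917e+01,  8.21572359e+01,  8.65045148e-04,
        6.76883945e+01, -1.02284770e+01]), 'joint_velocities': array([-0.04726564, -0.00351147, -0.05454788,  0.03142353,  0.06548003,
        0.065155  ]), 'tau': array([ 2.78023526e-04, -4.42346478e+01, -1.78026778e+01, -2.40813142e-04,
        8.45142582e-03, -7.76430312e-06]), 'eef_pos': array([ 0.19463016, -0.59318492,  0.23832217]), 'orientation': array([-1.79876910e+02, -2.30230331e-02,  1.81513415e+01]), 'wrist_force': array([ 0.42922122, -0.25181695, -0.31690782]), 'moment': array([0.03124893, 0.04225426, 0.02125783]), 'grip_width': 0.08539029725088834}
scene {'vfov': 55.505425910806515, 'cx': 317.05887684747586, 'cy': 234.4464079843766, 'R': array([[-0.75420195,  0.65644634,  0.01605073],
       [ 0.47081554,  0.55764338, -0.68364215],
       [-0.45772497, -0.5080473 , -0.72964086]]), 't': array([ 0.39694934, -0.18395174,  1.05823168])}
top {'vfov': 55.28296396964338, 'cx': 322.3057173278883, 'cy': 240.0738501479433, 'R': array([[-0.0016312 , -0.9999382 , -0.01099749],
       [-0.99707631,  0.00246649, -0.07637248],
       [ 0.07639489,  0.01084075, -0.99701871]]), 't': array([-0.00248783,  0.53159956,  0.68164601])}
wrist {'vfov': 71.96586858167431, 'cx': 314.26123197698644, 'cy': 239.06460224373686, 'R': array([[ 0.31167909, -0.95018623, -0.00150576],
       [-0.91431823, -0.30034425,  0.27169008],
       [-0.25860842, -0.08330337, -0.96238362]]), 't': array([-0.62457613, -0.03546525,  0.3781252 ])}
```

View pics/top0.png

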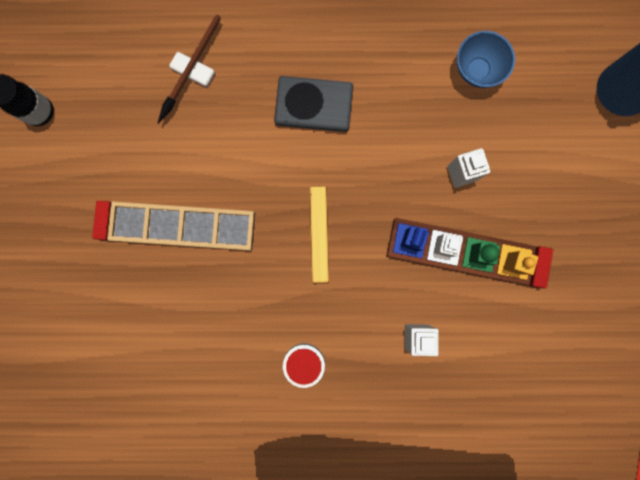

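View pics/scene0.png

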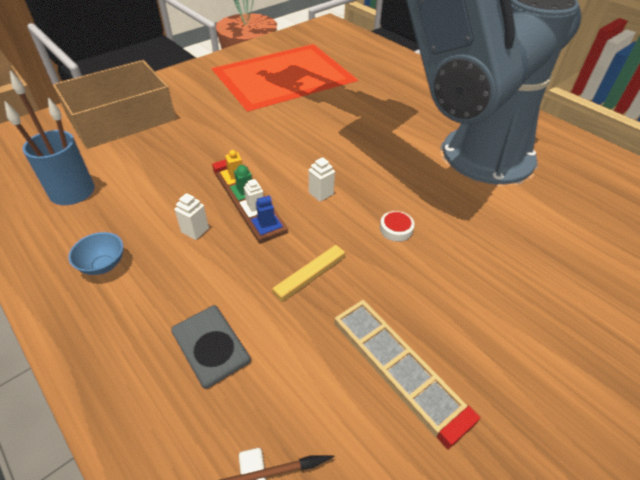

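View pics/wrist0.png

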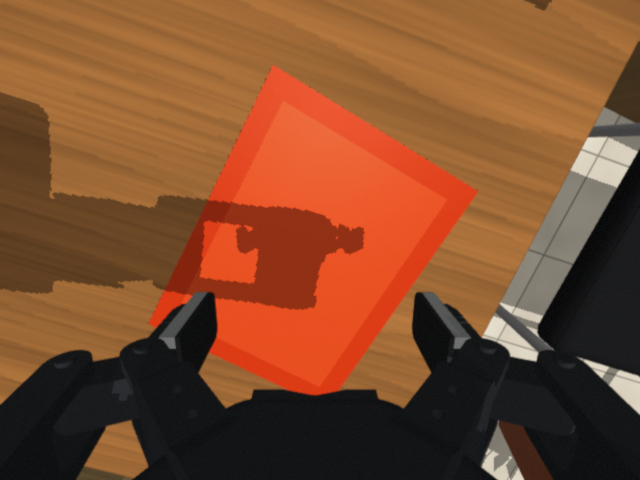

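Work-stand order from its red end: honey (520,263), green (485,254), white (447,246), blue (411,240). There are three white seals in the top view: (473,165), (424,341) and the one on the stand (447,246). The one on the stand looks smallest. I'll measure it and check it in an enlarged crop.

```bash
cat > h.py <<'E'
import cv2,numpy as np
from bench import robot
def K(p):
    f=240/np.tan(np.radians(p['vfov']/2)); return f
def ray(p,u,v):
    f=K(p); d=np.array([(u-p['cx'])/f,(v-p['cy'])/f,1.]); R=np.array(p['R']);t=np.array(p['t'])
    return -R.T@t, R.T@d
def onz(p,u,v,z):
    c,d=ray(p,u,v); return c+d*(z-c[2])/d[2]
def proj(p,X):
    q=np.array(p['R'])@np.array(X)+np.array(p['t']); f=K(p); return np.array([p['cx']+f*q[0]/q[2],p['cy']+f*q[1]/q[2]])
def tri(obs):
    A=np.zeros((3,3));b=np.zeros(3);L=[]
    for p,u,v in obs:
        c,d=ray(p,u,v);d=d/np.linalg.norm(d);M=np.eye(3)-np.outer(d,d);A+=M;b+=M@c;L.append((c,d))
    X=np.linalg.solve(A,b); return X,[np.linalg.norm(np.cross(X-c,d))*1e3 for c,d in L]
E
python3 - <<'E'
import cv2,numpy as np
from h import *
t=cv2.imread('pics/top0.png');s=cv2.imread('pics/scene0.png')
a=cv2.resize(t[135:375,375:575],None,fx=2.5,fy=2.5,interpolation=3)[:600]
cv2.imwrite('pics/c1.png',a)
cv2.imwrite('pics/c2.png',cv2.resize(s[140:250,165:345],None,fx=4.4,fy=4.4,interpolation=3))
E
```

```text
(no output)
```

View pics/c1.png

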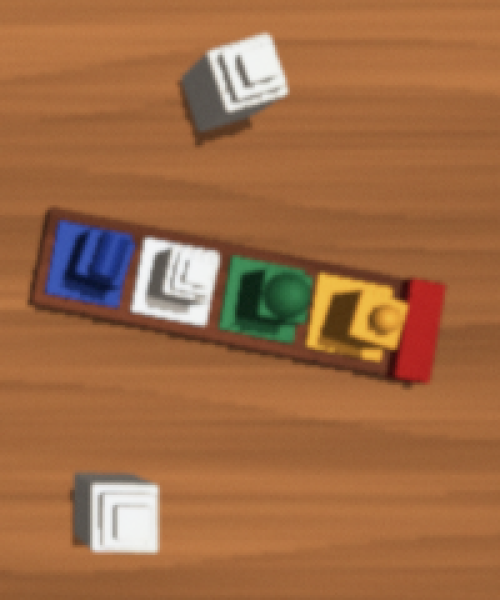

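View pics/c2.png

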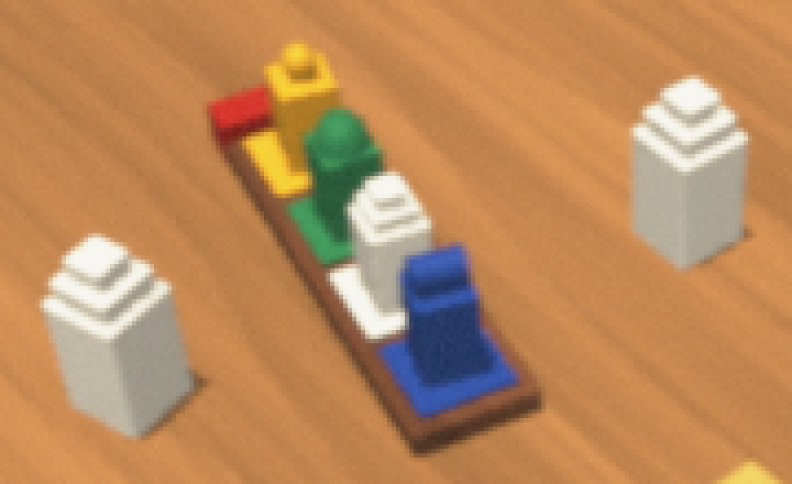

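The white seal on the stand is clearly smaller than the white seals at crop 1 (235,85) and (120,515), and it stands on the white rest. So the target white is the one at top (447,246). Next I'll measure the stand and tray.

```bash
python3 - <<'E'
import cv2,numpy as np
from h import *
T=robot.camera_params('top');S=robot.camera_params('scene')
def comp(img,mask,roi,amin):
    m=np.zeros_like(mask);x0,y0,x1,y1=roi;m[y0:y1,x0:x1]=mask[y0:y1,x0:x1]
    n,l,st,c=cv2.connectedComponentsWithStats(m)
    return [(c[i],st[i][4],l==i) for i in range(1,n) if st[i][4]>=amin]
t=cv2.imread('pics/top0.png');s=cv2.imread('pics/scene0.png')
def grey(im):
    h=cv2.cvtColor(im,cv2.COLOR_BGR2HSV);return ((h[...,1]<50)&(h[...,2]>60)).astype(np.uint8)
def red(im):
    h=cv2.cvtColor(im,cv2.COLOR_BGR2HSV);return (((h[...,0]<5)|(h[...,0]>172))&(h[...,1]>180)).astype(np.uint8)
gt=sorted(comp(t,grey(t),(90,190,260,255),200),key=lambda a:a[0][0])
gs=sorted(comp(s,grey(s),(330,295,480,450),200),key=lambda a:-a[0][1])
def cen(m):
    c,_=cv2.findContours(m.astype(np.uint8),0,2); r=cv2.minAreaRect(max(c,key=cv2.contourArea)); return r[0]
print('areas',[g[1] for g in gt],[g[1] for g in gs])
P=[]
for a,b in zip(gt,gs):
    X,e=tri([(T,*a[0]),(S,*b[0])]); P.append(X); print('comp tri',X.round(4),np.round(e,1),'z12 top',onz(T,*a[0],.012).round(4),'scene',onz(S,*b[0],.012).round(4))
P=np.array(P)
for n,im,p in(('top',t,T),('scene',s,S)):
    for c in comp(im,red(im),(80,140,640,460),80): print(n,'red',c[0].round(1),c[1],onz(p,*c[0],.024).round(4))
# rest hull of each colour in top & stand board: dark brown
E
```

```text
areas [np.int32(813), np.int32(810), np.int32(835), np.int32(840)] [np.int32(974), np.int32(848), np.int32(730), np.int32(640)]
comp tri [0.562  0.2966 0.0144] [0.9 0.9] z12 top [0.5617 0.2984 0.012 ] scene [0.5615 0.2957 0.012 ]
comp tri [0.5579 0.2425 0.0142] [1.1 1.1] z12 top [0.5574 0.2441 0.012 ] scene [0.5576 0.2413 0.012 ]
comp tri [0.5543 0.1885 0.0147] [1.2 1.2] z12 top [0.5538 0.1901 0.012 ] scene [0.5538 0.1869 0.012 ]
comp tri [0.5504 0.1345 0.0147] [1.1 1.1] z12 top [0.5499 0.1359 0.012 ] scene [0.5498 0.1327 0.012 ]
top red [100.8 219.8] 529 [0.5634 0.3368 0.024 ]
top red [541.9 267.4] 591 [ 0.4891 -0.3349  0.024 ]
top red [303.2 366.1] 881 [0.3426 0.0253 0.024 ]
scene red [219.2 165.7] 107 [ 0.5117 -0.3371  0.024 ]
scene red [397.2 221.4] 347 [0.3446 0.0237 0.024 ]
scene red [458.1 426.8] 777 [0.571  0.3372 0.024 ]
```

```bash
python3 -m crank '[[[20,60,30,0,0,0.18],[20,60,30,0,0,0.18],[30,60,10,0,0,0.18],[40,50,0,0,0,0.18],[40,50,0,0,0,0.18]]]' 60 40
```

```text
time_s: 0.78
eef_pos: [0.3369, -0.3322, 0.3024]
orientation: [180.0, 0.0, 70.0]
wrist_force: [0.8, -0.6, 0.5]
grip_width: 0.06
```

```bash
python3 - <<'E'
from h import *
o=robot.observe();p=robot.camera_params('wrist');cv2.imwrite('pics/w1.png',robot.get_image('wrist')[:,:,::-1])
print(o['eef_pos'],onz(p,320,240,.05),ray(p,0,0)[0],proj(p,[.51,-.22,.05]))
E
```

```text
[ 0.3369333  -0.33219133  0.30238196] [ 0.32940738 -0.37457772  0.05      ] [ 0.3600734  -0.26773314  0.43648453] [432.64788517  49.73312046]
```

View pics/w1.png

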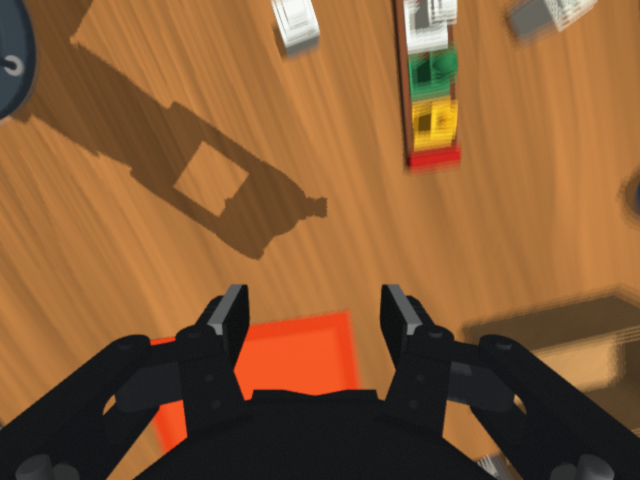

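```bash
python3 -m crank '[[[50,40,0,0,0,0.05],[50,40,0,0,0,0.05],[50,40,0,0,0,0.05],[23,40,0,0,0,0.01],[0,0,0,0,0,0]]]'
python3 -m crank '[[[0,0,0,0,0,0],[0,0,0,0,0,0]]]'
python3 - <<'E'
from h import *
o=robot.observe();p=robot.camera_params('wrist');cv2.imwrite('pics/w2.png',robot.get_image('wrist')[:,:,::-1])
np.save('w2.npy',p,allow_pickle=True)
E
```

```text
time_s: 1.45
eef_pos: [0.5065, -0.1739, 0.3016]
orientation: [-179.9, -0.1, 79.2]
wrist_force: [-0.4, -0.3, -0.2]
grip_width: 0.0601
time_s: 1.7
eef_pos: [0.5049, -0.1778, 0.302]
orientation: [-180.0, 0.0, 78.8]
wrist_force: [-0.3, 1.0, -0.1]
grip_width: 0.0599
```

View pics/w2.png

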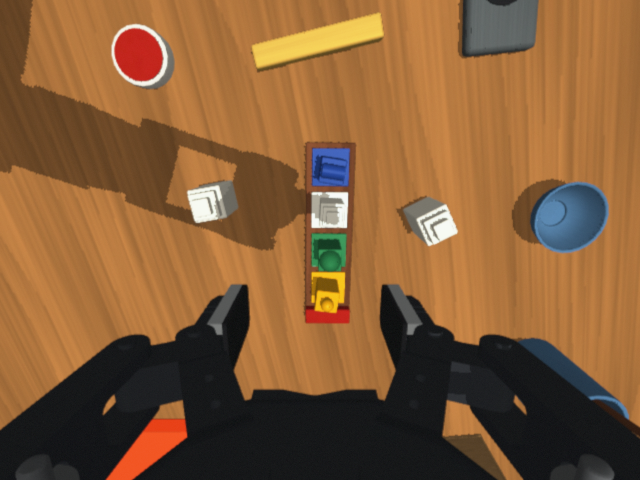

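```bash
python3 - <<'E'
from h import *
a=cv2.imread('pics/w2.png')[135:330,290:370]
cv2.imwrite('pics/c3.png',np.hstack([cv2.resize(a[:97],None,fx=5,fy=5,interpolation=3)[:485],cv2.resize(a[95:192],None,fx=5,fy=5,interpolation=3)[:485]]))
a=cv2.imread('pics/top0.png')[212:292,385:558]
cv2.imwrite('pics/c4.png',cv2.resize(a,None,fx=4.6,fy=4.6,interpolation=3))
E
```

```text
(no output)
```

View pics/c3.png

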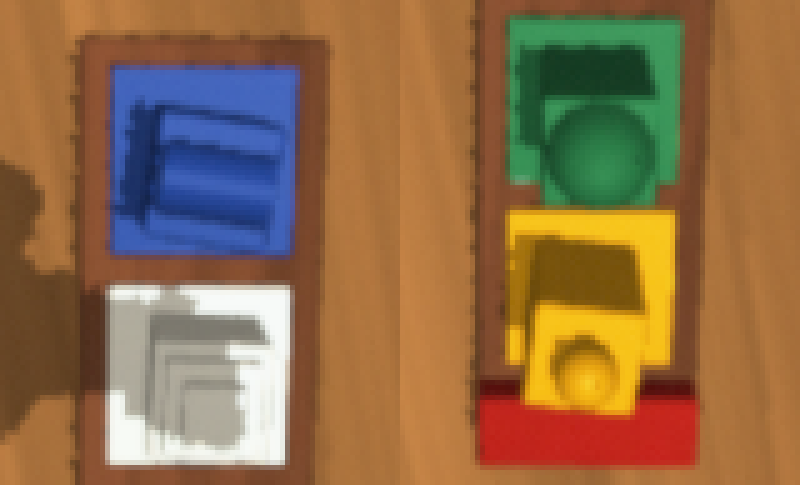

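View pics/c4.png

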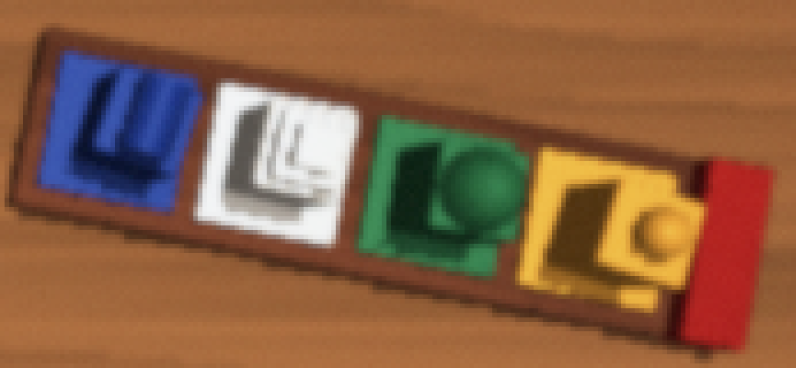

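Crop readings (w2 crop):
- Rests at z = 18 mm: blue is about (111..300, 66..256) and white is (106..292, 285..465).
- Seal shoulder corners: blue (162,104),(283,124),(268,242),(147,222); honey (531,303),(645,316),(635,415),(523,405); green (543,100),(658,100),(658,208),(541,206).
- Ball (585,370), dome (600,155), white top step (212,414).

I'll convert these to positions and triangulate them with the top view.

```bash
python3 - <<'E'
from h import *
W=np.load('w2.npy',allow_pickle=True).item();T=robot.camera_params('top')
def w(x,y):
    if x>=400: x-=400; y+=475
    return ((x+.5)/5-.5+290,(y+.5)/5-.5+135)
def tp(x,y): return ((x+.5)/4.6-.5+385,(y+.5)/4.6-.5+212)
def ang(a,b): return np.degrees(np.arctan2(b[1]-a[1],b[0]-a[0]))
R={}
for n,c in dict(blue=[(111,66),(300,66),(292,256),(111,256)],white=[(106,285),(292,286),(288,465),(105,464)]).items():
    P=np.array([onz(W,*w(*q),.018) for q in c]);R[n]=P.mean(0);print('rest',n,P.mean(0).round(4),'sides',[round(np.linalg.norm(P[i]-P[i-1])*1e3,1) for i in range(4)])
for n,c in dict(green=[(509,18),(684,20)],honey=[(507,210),(676,211)]).items():
    P=np.array([onz(W,*w(*q),.018) for q in c]);print('rest top edge',n,P.round(4).tolist(),np.linalg.norm(P[1]-P[0]),ang(*P))
# rests in top view
for n,c in dict(blue=[(62,50),(37,188),(180,213)],white=[(215,80),(358,108),(337,248),(194,222)]).items():
    P=np.array([onz(T,*tp(*q),.018) for q in c]);print('top rest',n,(P.mean(0) if len(P)==4 else (P[0]+P[2])/2).round(4) )
for n,c in dict(blue=[(162,104),(283,124),(268,242),(147,222)],green=[(543,100),(658,100),(658,208),(541,206)],honey=[(531,303),(645,316),(635,415),(523,405)]).items():
    P=np.array([onz(W,*w(*q),.064) for q in c]);print('seal',n,P.mean(0).round(4),'sides',[round(np.linalg.norm(P[i]-P[i-1])*1e3,1) for i in range(4)],'ang TL-TR',ang(P[0],P[1]).round(1),'BL-BR',ang(P[3],P[2]).round(1),'TR-BR',ang(P[1],P[2]).round(1))
for n,a,b in (('ball',(585,370),(660,232)),('dome',(600,155),(482,187))):
    X,e=tri([(W,*w(*a)),(T,*tp(*b))]);print(n,X.round(4),np.round(e,2))
X=onz(W,*w(212,414),.08);print('white top W',X.round(4), 'predicted top crop',(proj(T,X)-[385,212]+.5)*4.6)
E
```

```text
rest blue [ 0.5328 -0.1401  0.018 ] sides [np.float64(46.1), np.float64(46.1), np.float64(46.1), np.float64(45.5)]
rest white [ 0.5216 -0.1927  0.018 ] sides [np.float64(46.6), np.float64(47.0), np.float64(46.6), np.float64(47.7)]
rest top edge green [[0.4931, -0.2186, 0.018], [0.538, -0.228, 0.018]] 0.04581869580007383 -11.910488096061218
rest top edge honey [[0.482, -0.2711, 0.018], [0.5268, -0.2803, 0.018]] 0.04573995094371958 -11.60159955732822
top rest blue [ 0.5313 -0.1394  0.018 ]
top rest white [ 0.5202 -0.1907  0.018 ]
seal blue [ 0.5332 -0.1397  0.064 ] sides [np.float64(25.7), np.float64(26.9), np.float64(25.8), np.float64(27.4)] ang TL-TR -20.3 BL-BR -20.5 TR-BR -107.2
seal green [ 0.5105 -0.2438  0.064 ] sides [np.float64(26.8), np.float64(27.2), np.float64(27.3), np.float64(28.2)] ang TL-TR -11.2 BL-BR -12.3 TR-BR -99.9
seal honey [ 0.4967 -0.2961  0.064 ] sides [np.float64(27.7), np.float64(28.2), np.float64(27.0), np.float64(28.1)] ang TL-TR -18.3 BL-BR -16.9 TR-BR -105.4
ball [ 0.4965 -0.2951  0.0699] [0.78 0.78]
dome [ 0.5104 -0.2442  0.0616] [0.72 0.72]
white top W [ 0.5226 -0.1894  0.08  ] predicted top crop [323.89526917 144.53229634]
```

Two views agree to within 2 mm. The triangulated knob heights are about 70 mm for the ball and 62 mm for the dome, against 74 and 64–80 mm from the text. Blue goes first: target (0.533,-0.140) with yaw 71.

```bash
python3 -m crank '[[[10,14,-40,0,0,-0.06],[10,14,-40,0,0,-0.06],[8,10,-45,0,0,-0.02],[0,0,-45,0,0,0],[0,0,0,0,0,0]]]' 60 50; python3 -m crank '[[[0,0,0,0,0,0],[0,0,0,0,0,0]]]'
```

```text
time_s: 2.38
eef_pos: [0.5309, -0.1385, 0.1292]
orientation: [-179.5, -0.1, 70.8]
wrist_force: [-0.7, -0.4, 0.4]
grip_width: 0.06
time_s: 2.62
eef_pos: [0.5349, -0.1398, 0.1343]
orientation: [179.7, 0.0, 70.8]
wrist_force: [0.1, 0.4, -0.1]
grip_width: 0.0596
```

```bash
python3 - <<'E'
from h import *
o=robot.observe();p=robot.camera_params('wrist');im=robot.get_image('wrist')[:,:,::-1].copy()
for z in (.018,.064,.08):
    q=proj(p,[.5332,-.1397,z]); cv2.circle(im,tuple(int(a) for a in q),3,(0,0,255),-1)
cv2.imwrite('pics/w3.png',im);print(o['eef_pos'])
E
```

```text
[ 0.53489553 -0.13980641  0.13430803]
```

View pics/w3.png

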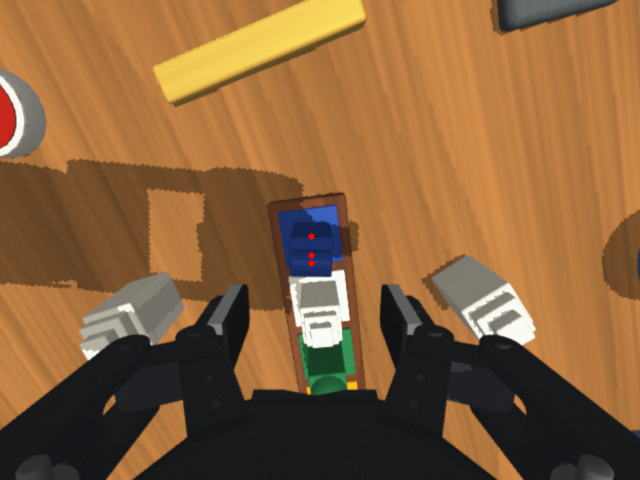

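The blue seal spans columns 291–333 and is square to the jaws. The projected dots fall on its middle at about column 311. Descending and gripping.

```bash
python3 -m crank '[[[-1,0,-35,0,0,0],[0,0,-35,0,0,0],[0,0,-27,0,0,0],[0,0,0,0,0,0],[0,0,0,0,0,0]]]' 60 50; python3 -m crank '[[[0,0,0,0,0,0],[0,0,0,0,0,0],[0,0,0,0,0,0],[0,0,0,0,0,0]]]' 15 50
```

```text
time_s: 3.3
eef_pos: [0.5336, -0.1392, 0.0365]
orientation: [179.8, 0.0, 70.9]
wrist_force: [-0.5, 0.4, 0.7]
grip_width: 0.0601
time_s: 3.8
eef_pos: [0.5334, -0.139, 0.0365]
orientation: [179.9, 0.0, 70.9]
wrist_force: [-1.0, 0.7, 6.4]
grip_width: 0.0276
```

```bash
python3 -m crank '[[[0,0,20,0,0,0],[0,0,40,0,0,0],[0,0,40,0,0,0],[0,20,10,0,0,0.02],[2,40,0,0,0,0.06]]]'; python3 -m crank '[[[5,50,0,0,0,0.06],[5,50,0,0,0,0.06],[5,50,0,0,0,0.06],[0,40,0,0,0,0],[0,20,0,0,0,0]]]';python3 -m crank '[[[0,0,0,0,0,0],[0,0,0,0,0,0],[0,0,0,0,0,0]]]'
python3 - <<'E'
from h import *
o=robot.observe();p=robot.camera_params('wrist');im=robot.get_image('wrist')[:,:,::-1].copy()
cv2.imwrite('pics/w4.png',im);print(o['eef_pos']);np.save('w4.npy',p,allow_pickle=True)
E
```

```text
time_s: 4.42
eef_pos: [0.5348, -0.0783, 0.1456]
orientation: [179.9, -0.0, 75.4]
wrist_force: [0.4, 0.5, -2.2]
grip_width: 0.0274
time_s: 5.05
eef_pos: [0.5476, 0.1342, 0.1438]
orientation: [-179.8, 0.0, 86.0]
wrist_force: [1.0, 0.5, -1.2]
grip_width: 0.0274
time_s: 5.42
eef_pos: [0.5497, 0.13, 0.145]
orientation: [-180.0, 0.0, 85.7]
wrist_force: [0.1, 0.5, -1.1]
grip_width: 0.0273
[0.54967375 0.12997584 0.14498887]
```

View pics/w4.png

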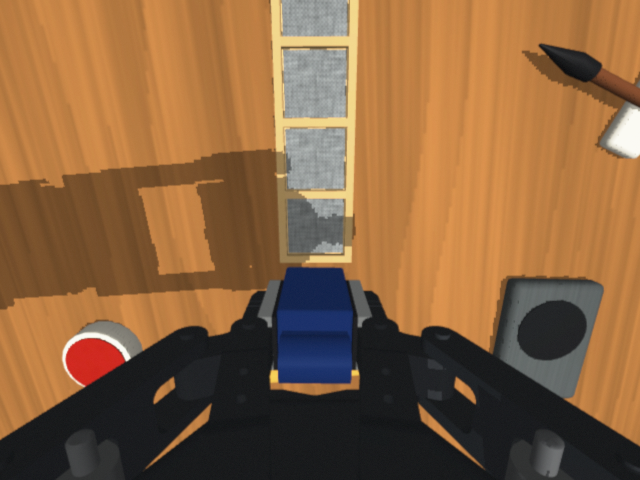

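The seal hangs straight. The tray runs up the picture at columns 279–353, with dividers at rows of about 195, 122 and 42 and its near end at about row 262. I'll check the compartment positions from this view.

```bash
python3 - <<'E'
from h import *
W=np.load('w4.npy',allow_pickle=True).item()
for nm,a,b in (('end',(281,263),(352,262)),('d34',(279,195),(353,194)),('d23',(276,122.5),(355,122)),('d12',(273,42.5),(358,42))):
    A=onz(W,*a,.018);B=onz(W,*b,.018);print(nm,A.round(4),B.round(4),'mid',((A+B)/2).round(4),np.linalg.norm(A-B))
E
```

```text
end [0.5198 0.1057 0.018 ] [0.5792 0.1021 0.018 ] mid [0.5495 0.1039 0.018 ] 0.05951164370292773
d34 [0.5241 0.1626 0.018 ] [0.5825 0.159  0.018 ] mid [0.5533 0.1608 0.018 ] 0.05853352950309401
d23 [0.5275 0.2167 0.018 ] [0.5863 0.2126 0.018 ] mid [0.5569 0.2147 0.018 ] 0.05895797444559593
d12 [0.5311 0.2697 0.018 ] [0.5906 0.2655 0.018 ] mid [0.5609 0.2676 0.018 ] 0.05970438319274724
```

```bash
python3 -m crank '[[[1,2,-30,0,0,0],[0,2,-35,0,0,0],[0,0,-30,0,0,0],[0,0,-12,0,0,0],[0,0,0,0,0,0]]]'; python3 -m crank '[[[0,0,0,0,0,0],[0,0,0,0,0,0]]]'
```

```text
time_s: 6.1
eef_pos: [0.5504, 0.1347, 0.0377]
orientation: [-179.9, 0.0, 85.7]
wrist_force: [-0.6, -0.2, -1.9]
grip_width: 0.027
time_s: 6.35
eef_pos: [0.5515, 0.1353, 0.0393]
orientation: [179.9, -0.0, 85.8]
wrist_force: [0.7, -0.2, -1.4]
grip_width: 0.0273
```

```bash
python3 -m crank '[[[0,0,-3,0,0,0],[0,0,-3,0,0,0],[0,0,-2,0,0,0],[0,0,0,0,0,0],[0,0,0,0,0,0]]]'
```

```text
time_s: 6.98
eef_pos: [0.5505, 0.1354, 0.0305]
orientation: [180.0, -0.0, 85.8]
wrist_force: [-0.8, -0.6, 5.3]
grip_width: 0.0275
```

Contact: the z force rose from -1.4 to 5.3 N at z = 0.0305, as expected. Release.

```bash
python3 -m crank '[[[0,0,0,0,0,0],[0,0,0,0,0,0],[0,0,0,0,0,0]]]' 56; python3 -m crank '[[[0,0,20,0,0,0],[0,0,30,0,0,0],[0,0,40,0,0,0],[0,-20,25,0,0,-0.02],[-5,-50,0,0,0,-0.02]]]'; python3 -m crank '[[[-10,-60,0,0,0,-0.02],[-10,-60,0,0,0,-0.02],[-5,-60,0,0,0,-0.02],[0,-50,0,0,0,-0.02],[0,-20,0,0,0,0]]]';python3 -m crank '[[[0,0,0,0,0,0],[0,0,0,0,0,0]]]'
python3 - <<'E'
from h import *
for n in ('top','scene'): cv2.imwrite(f'pics/{n}1.png',robot.get_image(n)[:,:,::-1])
a=cv2.imread('pics/top1.png')[190:260,80:270];b=cv2.imread('pics/scene1.png')[270:450,320:490]
cv2.imwrite('pics/c5.png',np.vstack([cv2.resize(a,(570,210),interpolation=3),cv2.resize(b,(368,390),interpolation=3).copy().repeat(1,1) if 0 else np.pad(cv2.resize(b,(368,390),interpolation=3),((0,0),(0,202),(0,0)))]))
E
```

```text
time_s: 7.35
eef_pos: [0.5506, 0.1353, 0.0299]
orientation: [-180.0, -0.0, 85.8]
wrist_force: [0.1, 0.3, 0.5]
grip_width: 0.056
time_s: 7.98
eef_pos: [0.5477, 0.0659, 0.1475]
orientation: [179.6, -0.0, 83.7]
wrist_force: [0.3, -0.7, 0.2]
grip_width: 0.056
time_s: 8.6
eef_pos: [0.5207, -0.1877, 0.1451]
orientation: [179.9, 0.0, 78.7]
wrist_force: [0.2, 0.4, -0.8]
grip_width: 0.056
time_s: 8.85
eef_pos: [0.5201, -0.1828, 0.1448]
orientation: [-179.9, -0.1, 79.0]
wrist_force: [0.1, 0.7, -0.3]
grip_width: 0.056
```

View pics/c5.png

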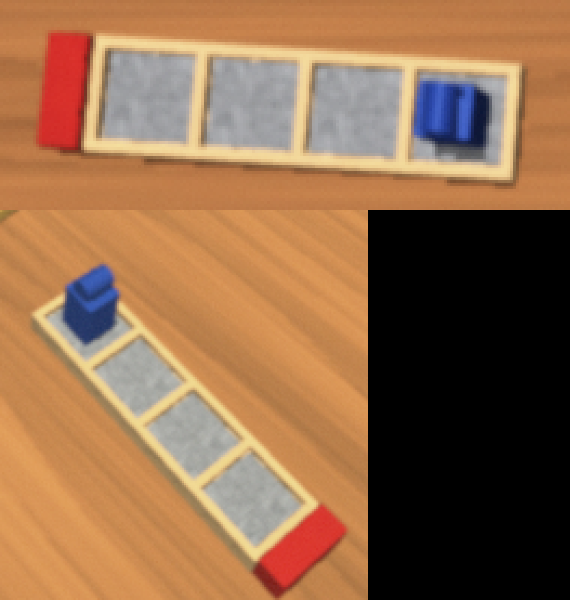

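Blue stands upright in the middle of compartment 4, at top-crop (448,110). Next is white, so I'll check its pose in the wrist view.

```bash
python3 - <<'E'
from h import *
p=robot.camera_params('wrist');im=robot.get_image('wrist')[:,:,::-1].copy();o=robot.observe();print(o['eef_pos'])
cv2.imwrite('pics/w5.png',im);np.save('w5.npy',p,allow_pickle=True)
cv2.imwrite('pics/w5c.png',cv2.resize(im[180:400,220:420],None,fx=2.7,fy=2.7,interpolation=3))
print(proj(p,[.5226,-.1894,.08]),proj(p,[.5226,-.1894,.018]))
E
```

```text
[ 0.5204572  -0.18280222  0.14505262]
[319.96251858 266.47435884] [318.71141963 239.91502797]
```

View pics/w5c.png

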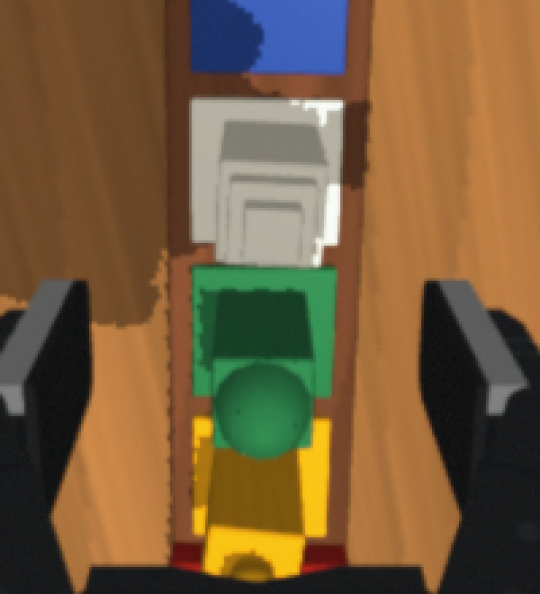

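White shoulder corners in the crop: (217,158), (327,165), (321,266), (215,262).

```bash
python3 - <<'E'
from h import *
W=np.load('w5.npy',allow_pickle=True).item()
w=lambda x,y:((x+.5)/2.7-.5+220,(y+.5)/2.7-.5+180)
def sq(c,z=.064):
    P=np.array([onz(W,*w(*q),z) for q in c]);d=lambda a,b:np.degrees(np.arctan2(*(P[b]-P[a])[1::-1])).round(1)
    print(P.mean(0).round(4),[round(np.linalg.norm(P[i]-P[i-1])*1e3,1) for i in range(4)],d(0,1),d(3,2),d(1,2),d(0,3))
sq([(217,158),(327,165),(321,266),(215,262)])
sq([(246,200),(305,204),(301,264),(243,262)],.08)
a,b=[onz(W,*w(*q),.018) for q in ((225,122),(318,126))];print(a,b,np.linalg.norm(a-b)*1e3)
E
```

```text
[ 0.5226 -0.1898  0.064 ] [np.float64(28.0), np.float64(27.6), np.float64(27.3), np.float64(27.5)] -14.8 -13.3 -103.0 -102.7
[ 0.5234 -0.1892  0.08  ] [np.float64(15.7), np.float64(13.9), np.float64(15.2), np.float64(13.9)] -15.1 -13.1 -103.7 -103.8
[ 0.51247178 -0.17450658  0.018     ] [ 0.53969278 -0.18104249  0.018     ] 27.994652374849366
```

White is at (0.5226,-0.1896), 28 mm square, yaw 76. That width and the white rest both say it is the small one.

```bash
python3 -m crank '[[[2,-4,-20,0,0,-0.047],[0,-3,-35,0,0,0],[0,0,-35,0,0,0],[0,0,-18,0,0,0],[0,0,0,0,0,0]]]' 60 50; python3 -m crank '[[[0,0,0,0,0,0]]]'; python3 -m crank '[[[0,0,0,0,0,0],[0,0,0,0,0,0],[0,0,0,0,0,0],[0,0,0,0,0,0]]]' 15 50
```

```text
time_s: 9.62
eef_pos: [0.522, -0.1906, 0.0361]
orientation: [-179.8, -0.0, 76.2]
wrist_force: [0.3, -0.0, 0.8]
grip_width: 0.0598
time_s: 9.75
eef_pos: [0.5234, -0.1918, 0.038]
orientation: [179.9, 0.0, 76.2]
wrist_force: [-0.4, -0.4, -0.1]
grip_width: 0.0601
time_s: 10.25
eef_pos: [0.5232, -0.1921, 0.0383]
orientation: [179.9, 0.0, 76.2]
wrist_force: [-0.5, 0.2, 5.9]
grip_width: 0.0272
```

```bash
python3 -m crank '[[[0,0,20,0,0,0],[0,0,40,0,0,0],[0,0,40,0,0,0],[0,20,7,0,0,0.02],[2,40,0,0,0,0.03]]]'; python3 -m crank '[[[7,60,0,0,0,0.04],[7,60,0,0,0,0.04],[7,60,0,0,0,0.036],[8,60,0,0,0,0],[0,50,0,0,0,0]]]';python3 -m crank '[[[0,28,0,0,0,0],[0,0,0,0,0,0],[0,0,0,0,0,0],[0,0,0,0,0,0]]]'
```

```text
time_s: 10.88
eef_pos: [0.5245, -0.1314, 0.1442]
orientation: [179.9, 0.0, 79.0]
wrist_force: [0.5, 0.1, -1.5]
grip_width: 0.0271
time_s: 11.5
eef_pos: [0.552, 0.1615, 0.1425]
orientation: [-179.8, -0.0, 85.8]
wrist_force: [-0.1, 0.2, -1.8]
grip_width: 0.0274
time_s: 12.0
eef_pos: [0.5532, 0.1852, 0.1436]
orientation: [-179.9, 0.0, 85.6]
wrist_force: [-0.0, 0.1, -0.8]
grip_width: 0.0273
```

```bash
python3 -m crank '[[[1,1,-30,0,0,0],[0,0,-35,0,0,0],[0,0,-25,0,0,0],[0,0,-10,0,0,0],[0,0,0,0,0,0]]]'; python3 -m crank '[[[0,0,0,0,0,0],[0,0,0,0,0,0]]]'
```

```text
time_s: 12.62
eef_pos: [0.5546, 0.1866, 0.0438]
orientation: [-179.9, 0.0, 85.6]
wrist_force: [0.8, 0.4, -2.1]
grip_width: 0.0274
time_s: 12.88
eef_pos: [0.5554, 0.1874, 0.0453]
orientation: [179.9, -0.0, 85.7]
wrist_force: [-0.8, 0.4, -2.1]
grip_width: 0.0276
```

```bash
python3 -m crank '[[[0,-1,-5,0,0,0],[0,0,-4,0,0,0],[0,0,-3,0,0,0],[0,0,-1,0,0,0],[0,0,0,0,0,0]]]'; python3 -m crank '[[[0,0,0,0,0,0],[0,0,0,0,0,0]]]'
```

```text
time_s: 13.5
eef_pos: [0.5544, 0.1863, 0.0323]
orientation: [-180.0, 0.0, 85.7]
wrist_force: [-2.2, -0.2, 7.5]
grip_width: 0.0274
time_s: 13.75
eef_pos: [0.5544, 0.1863, 0.0323]
orientation: [-180.0, 0.0, 85.7]
wrist_force: [-2.0, -0.8, 8.1]
grip_width: 0.0274
```

Seated, with 8 N of contact. Releasing and moving to green at (0.5105,-0.244), yaw 78.

```bash
python3 -m crank '[[[0,0,0,0,0,0],[0,0,0,0,0,0],[0,0,0,0,0,0]]]' 56; python3 -m crank '[[[0,0,20,0,0,0],[0,0,30,0,0,0],[0,0,40,0,0,0],[0,-20,23,0,0,-0.02],[-5,-50,0,0,0,-0.02]]]'; python3 -m crank '[[[-10,-60,0,0,0,-0.025],[-10,-60,0,0,0,-0.025],[-10,-60,0,0,0,-0.025],[-8,-60,0,0,0,-0.02],[0,-60,0,0,0,0]]]';python3 -m crank '[[[0,-50,0,0,0,0],[0,-8,0,0,0,0],[0,0,0,0,0,0],[0,0,0,0,0,0]]]'
python3 - <<'E'
from h import *
p=robot.camera_params('wrist');im=robot.get_image('wrist')[:,:,::-1].copy();o=robot.observe();print(o['eef_pos'])
np.save('w6.npy',p,allow_pickle=True)
cv2.imwrite('pics/w6c.png',cv2.resize(im[180:400,220:420],None,fx=2.7,fy=2.7,interpolation=3))
t=robot.get_image('top')[:,:,::-1];cv2.imwrite('pics/top2.png',cv2.resize(t[190:260,80:270],None,fx=4,fy=4,interpolation=3))
E
```

```text
time_s: 14.12
eef_pos: [0.5546, 0.1863, 0.0308]
orientation: [-180.0, 0.0, 85.7]
wrist_force: [0.0, 0.7, -0.3]
grip_width: 0.0557
time_s: 14.75
eef_pos: [0.5517, 0.1172, 0.1464]
orientation: [179.6, -0.1, 83.6]
wrist_force: [0.7, 0.2, -0.5]
grip_width: 0.0558
time_s: 15.38
eef_pos: [0.5106, -0.1854, 0.144]
orientation: [-180.0, -0.0, 77.9]
wrist_force: [1.6, 0.9, 0.2]
grip_width: 0.0557
time_s: 15.88
eef_pos: [0.5111, -0.2399, 0.1438]
orientation: [-179.9, -0.1, 78.1]
wrist_force: [-0.9, 0.6, -0.1]
grip_width: 0.0558
[ 0.51131149 -0.239784    0.14394183]
```

View pics/w6c.png

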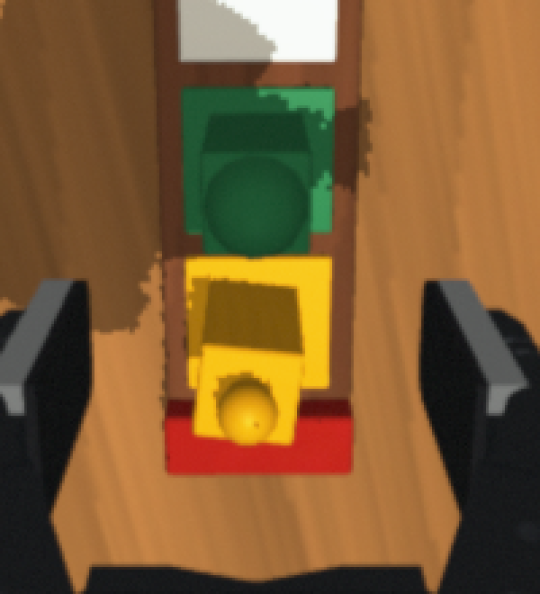

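View pics/top2.png

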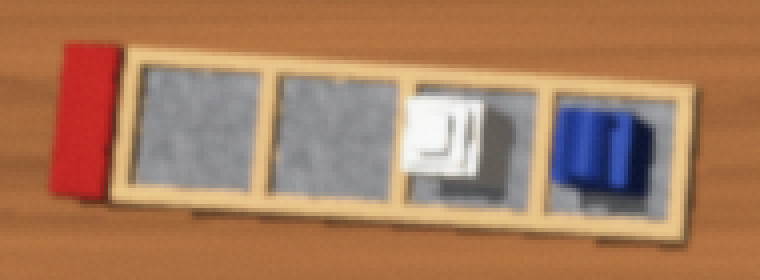

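White stands in compartment 3; its leftward lean in the picture is parallax. Green's shoulder is at crop (202,152), (313,153), (311,254), (204,252). Honey's is at (202,345), (302,352), (295,444), (194,436).

```bash
python3 - <<'E'
from h import *
W=np.load('w6.npy',allow_pickle=True).item()
w=lambda x,y:((x+.5)/2.7-.5+220,(y+.5)/2.7-.5+180)
def sq(c,z=.064):
    P=np.array([onz(W,*w(*q),z) for q in c]);d=lambda a,b:np.degrees(np.arctan2(*(P[b]-P[a])[1::-1])).round(1)
    print(P.mean(0).round(4),[round(np.linalg.norm(P[i]-P[i-1])*1e3,1) for i in range(4)],d(0,1),d(3,2),d(1,2),d(0,3))
sq([(202,152),(313,153),(311,254),(204,252)])
sq([(202,345),(302,352),(295,444),(194,436)])
E
```

```text
[ 0.5108 -0.2433  0.064 ] [np.float64(26.6), np.float64(27.6), np.float64(26.9), np.float64(27.5)] -12.5 -13.1 -102.0 -101.8
[ 0.4972 -0.2959  0.064 ] [np.float64(27.6), np.float64(26.6), np.float64(27.9), np.float64(27.7)] -16.3 -17.1 -105.1 -107.4
```

```bash
python3 -m crank '[[[0,-2,-20,0,0,0],[0,0,-35,0,0,0],[0,0,-35,0,0,0],[0,0,-16,0,0,0],[0,0,0,0,0,0]]]' 60 50; python3 -m crank '[[[0,0,0,0,0,0]]]'; python3 -m crank '[[[0,0,0,0,0,0],[0,0,0,0,0,0],[0,0,0,0,0,0],[0,0,0,0,0,0]]]' 15 50
```

```text
time_s: 16.6
eef_pos: [0.5112, -0.2427, 0.0373]
orientation: [-179.9, -0.1, 78.0]
wrist_force: [0.5, -0.7, 0.7]
grip_width: 0.0598
time_s: 16.73
eef_pos: [0.5124, -0.2439, 0.0391]
orientation: [179.9, 0.0, 78.0]
wrist_force: [-0.9, -0.0, -0.2]
grip_width: 0.0598
time_s: 17.23
eef_pos: [0.512, -0.2441, 0.0393]
orientation: [179.9, 0.0, 78.0]
wrist_force: [-0.8, 0.7, 5.5]
grip_width: 0.0274
```

```bash
python3 -m crank '[[[0,0,20,0,0,0],[0,0,40,0,0,0],[0,0,40,0,0,0],[0,20,7,0,0,0.02],[2,40,0,0,0,0.03]]]'; python3 -m crank '[[[7,60,0,0,0,0.03],[8,60,0,0,0,0.03],[8,60,0,0,0,0.03],[8,60,0,0,0,0],[8,60,0,0,0,0]]]';python3 -m crank '[[[5,60,0,0,0,0],[0,46,0,0,0,0],[0,18,0,0,0,0],[0,0,0,0,0,0],[0,0,0,0,0,0]]]';python3 -m crank '[[[0,0,0,0,0,0],[0,0,0,0,0,0]]]'
```

```text
time_s: 17.85
eef_pos: [0.5135, -0.1834, 0.1452]
orientation: [179.9, 0.0, 80.8]
wrist_force: [0.0, -0.0, -2.5]
grip_width: 0.0272
time_s: 18.48
eef_pos: [0.5507, 0.1192, 0.1435]
orientation: [-179.8, 0.0, 86.0]
wrist_force: [0.8, -0.2, -1.2]
grip_width: 0.028
time_s: 19.1
eef_pos: [0.557, 0.239, 0.1445]
orientation: [-179.9, 0.1, 85.9]
wrist_force: [-0.1, 0.2, -0.6]
grip_width: 0.0271
time_s: 19.35
eef_pos: [0.5578, 0.2391, 0.1452]
orientation: [-180.0, 0.0, 85.9]
wrist_force: [-0.2, 0.3, -0.5]
grip_width: 0.0272
```

```bash
python3 -m crank '[[[0,2,-30,0,0,0],[0,0,-35,0,0,0],[0,0,-25,0,0,0],[0,0,-10,0,0,0],[0,0,0,0,0,0]]]'; python3 -m crank '[[[0,0,0,0,0,0],[0,0,0,0,0,0]]]'; python3 -m crank '[[[0,0,-5,0,0,0],[0,0,-4,0,0,0],[0,0,-3,0,0,0],[0,0,0,0,0,0],[0,0,0,0,0,0]]]'
```

```text
time_s: 19.98
eef_pos: [0.5576, 0.2419, 0.0448]
orientation: [-180.0, 0.0, 86.0]
wrist_force: [-0.9, 0.0, -1.0]
grip_width: 0.0273
time_s: 20.23
eef_pos: [0.5584, 0.2425, 0.0463]
orientation: [179.9, -0.0, 86.0]
wrist_force: [0.7, -0.7, -1.5]
grip_width: 0.027
time_s: 20.85
eef_pos: [0.5574, 0.2423, 0.0333]
orientation: [-180.0, 0.0, 86.0]
wrist_force: [-1.1, 0.7, 2.9]
grip_width: 0.0276
```

```bash
python3 -m crank '[[[0,0,0,0,0,0],[0,0,0,0,0,0],[0,0,0,0,0,0]]]' 56; python3 -m crank '[[[0,0,20,0,0,0],[0,0,30,0,0,0],[0,0,40,0,0,0],[0,-20,23,0,0,-0.02],[-5,-50,0,0,0,-0.02]]]'; python3 -m crank '[[[-10,-60,0,0,0,-0.025],[-10,-60,0,0,0,-0.025],[-10,-60,0,0,0,-0.025],[-10,-60,0,0,0,-0.025],[-10,-60,0,0,0,-0.025]]]';python3 -m crank '[[[-5,-60,0,0,0,-0.025],[0,-60,0,0,0,-0.025],[0,-40,0,0,0,0],[0,-5,0,0,0,0],[0,0,0,0,0,0]]]';python3 -m crank '[[[0,0,0,0,0,0],[0,0,0,0,0,0]]]'
python3 - <<'E'
from h import *
t=robot.get_image('top')[:,:,::-1];s=robot.get_image('scene')[:,:,::-1]
a=cv2.resize(t[190:260,80:270],(570,210),interpolation=3);b=cv2.resize(s[270:450,320:490],(368,390),interpolation=3)
cv2.imwrite('pics/c7.png',np.vstack([a,np.pad(b,((0,0),(0,202),(0,0)))]))
E
```

```text
time_s: 21.22
eef_pos: [0.5577, 0.2423, 0.033]
orientation: [180.0, -0.0, 86.0]
wrist_force: [0.7, -0.4, 0.4]
grip_width: 0.0562
time_s: 21.85
eef_pos: [0.5552, 0.1735, 0.1502]
orientation: [179.5, -0.1, 83.9]
wrist_force: [0.6, -0.3, -0.2]
grip_width: 0.0561
time_s: 22.48
eef_pos: [0.5026, -0.1298, 0.1476]
orientation: [179.9, 0.0, 76.5]
wrist_force: [0.7, 0.4, 0.1]
grip_width: 0.056
time_s: 23.1
eef_pos: [0.4973, -0.2924, 0.1468]
orientation: [180.0, -0.0, 73.6]
wrist_force: [-0.9, -0.6, -0.2]
grip_width: 0.0559
time_s: 23.35
eef_pos: [0.4977, -0.2912, 0.1463]
orientation: [-180.0, -0.0, 73.8]
wrist_force: [0.4, 1.2, 0.4]
grip_width: 0.0555
```

View pics/c7.png

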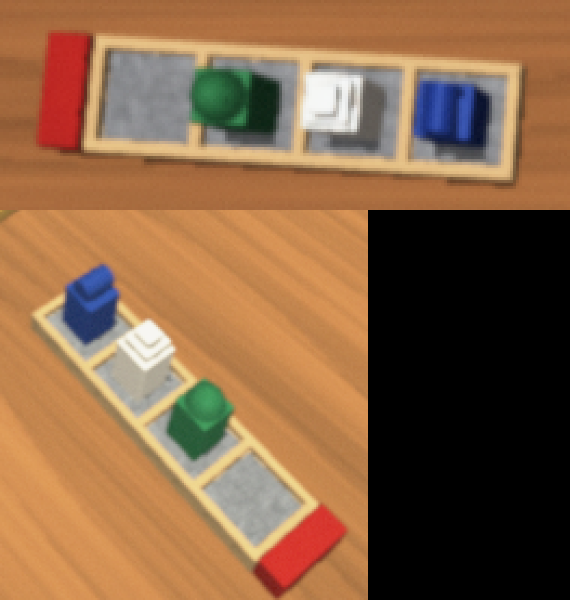

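Green, white and blue stand upright in compartments 2, 3 and 4. Honey is next at (0.497,-0.2955).

```bash
python3 -m crank '[[[-1,-3,-20,0,0,0],[0,0,-35,0,0,0],[0,0,-35,0,0,0],[0,0,-18,0,0,0],[0,0,0,0,0,0]]]' 60 50; python3 -m crank '[[[0,0,0,0,0,0]]]'; python3 -m crank '[[[0,0,0,0,0,0],[0,0,0,0,0,0],[0,0,0,0,0,0],[0,0,0,0,0,0]]]' 15 50
```

```text
time_s: 24.08
eef_pos: [0.496, -0.2949, 0.037]
orientation: [-179.9, -0.1, 73.7]
wrist_force: [-0.4, -0.2, -0.2]
grip_width: 0.0601
time_s: 24.2
eef_pos: [0.4973, -0.2962, 0.0391]
orientation: [179.9, 0.0, 73.7]
wrist_force: [0.9, 0.2, 0.6]
grip_width: 0.0599
time_s: 24.7
eef_pos: [0.4972, -0.2963, 0.0394]
orientation: [179.9, 0.1, 73.7]
wrist_force: [-0.3, 0.0, 6.6]
grip_width: 0.0276
```

```bash
python3 -m crank '[[[0,0,20,0,0,0],[0,0,40,0,0,0],[0,0,40,0,0,0],[0,20,10,0,0,0.02],[5,40,0,0,0,0.03]]]'; python3 -m crank '[[[8,60,0,0,0,0.03],[8,60,0,0,0,0.03],[8,60,0,0,0,0.03],[8,60,0,0,0,0.03],[8,60,0,0,0,0.03]]]';python3 -m crank '[[[8,60,0,0,0,0.015],[8,60,0,0,0,0],[4,60,0,0,0,0],[0,30,0,0,0,0],[0,20,0,0,0,0]]]';python3 -m crank '[[[0,0,0,0,0,0],[0,0,0,0,0,0],[0,0,0,0,0,0]]]'
```

```text
time_s: 25.32
eef_pos: [0.5015, -0.2354, 0.1484]
orientation: [179.9, 0.0, 76.5]
wrist_force: [-0.4, 0.6, -1.8]
grip_width: 0.0276
time_s: 25.95
eef_pos: [0.5396, 0.0673, 0.1467]
orientation: [-179.8, -0.0, 85.2]
wrist_force: [0.6, -0.6, -0.3]
grip_width: 0.0276
time_s: 26.58
eef_pos: [0.559, 0.2963, 0.1463]
orientation: [-179.8, 0.1, 86.2]
wrist_force: [0.4, 0.2, -1.1]
grip_width: 0.0277
time_s: 26.95
eef_pos: [0.5617, 0.2928, 0.148]
orientation: [-180.0, 0.0, 85.9]
wrist_force: [-0.0, -0.3, -1.1]
grip_width: 0.0278
```

```bash
python3 -m crank '[[[0,2,-30,0,0,0],[0,0,-35,0,0,0],[0,0,-25,0,0,0],[0,0,-13,0,0,0],[0,0,0,0,0,0]]]'; python3 -m crank '[[[0,0,0,0,0,0],[0,0,0,0,0,0]]]'; python3 -m crank '[[[0,0,-5,0,0,0],[0,0,-4,0,0,0],[0,0,-3,0,0,0],[0,0,0,0,0,0],[0,0,0,0,0,0]]]'
```

```text
time_s: 27.58
eef_pos: [0.5614, 0.2955, 0.0445]
orientation: [-179.9, 0.0, 85.9]
wrist_force: [-0.2, 0.5, 0.3]
grip_width: 0.0273
time_s: 27.82
eef_pos: [0.5625, 0.2965, 0.0464]
orientation: [179.9, -0.1, 86.0]
wrist_force: [-0.4, -0.4, -0.9]
grip_width: 0.0271
time_s: 28.45
eef_pos: [0.5614, 0.2963, 0.0334]
orientation: [-180.0, 0.0, 86.0]
wrist_force: [-1.0, -0.5, 4.0]
grip_width: 0.0272
```

Seated, with 4 N of contact. Release, retreat straight up and back along the row, then look from the wrist.

```bash
python3 -m crank '[[[0,0,0,0,0,0],[0,0,0,0,0,0],[0,0,0,0,0,0]]]' 56; python3 -m crank '[[[0,0,20,0,0,0],[0,0,40,0,0,0],[0,0,50,0,0,0],[0,0,50,0,0,0],[0,0,50,0,0,0]]]'; python3 -m crank '[[[0,-25,30,0,0,0],[0,0,0,0,0,0],[0,0,0,0,0,0],[0,0,0,0,0,0]]]'
python3 - <<'E'
from h import *
p=robot.camera_params('wrist');im=robot.get_image('wrist')[:,:,::-1].copy();cv2.imwrite('pics/w8.png',im);np.save('w8.npy',p,allow_pickle=True)
t=robot.get_image('top')[:,:,::-1];cv2.imwrite('pics/top8.png',t);s=robot.get_image('scene')[:,:,::-1];cv2.imwrite('pics/scene8.png',s)
print(robot.observe()['eef_pos'])
E
```

```text
time_s: 28.82
eef_pos: [0.5617, 0.2963, 0.0329]
orientation: [180.0, -0.0, 86.0]
wrist_force: [0.2, 1.3, -0.1]
grip_width: 0.0559
time_s: 29.45
eef_pos: [0.5615, 0.2963, 0.2464]
orientation: [179.9, -0.0, 86.0]
wrist_force: [0.8, -0.1, 0.0]
grip_width: 0.0559
time_s: 29.95
eef_pos: [0.5606, 0.2716, 0.2715]
orientation: [-179.8, 0.0, 86.0]
wrist_force: [-0.6, -0.2, 0.6]
grip_width: 0.056
[0.56104255 0.27157123 0.27176109]
```

View pics/w8.png

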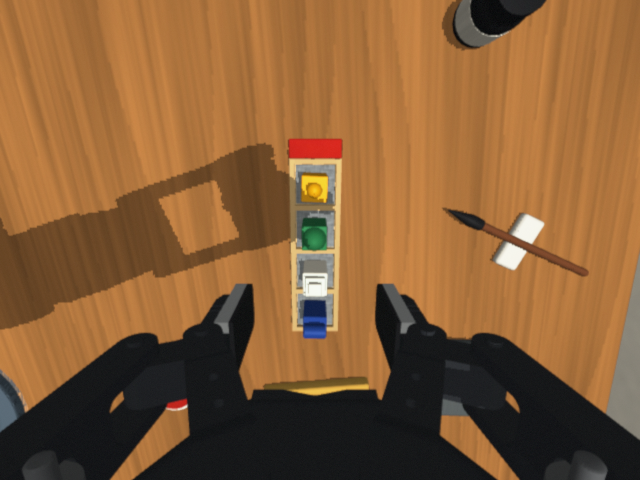

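View pics/scene8.png

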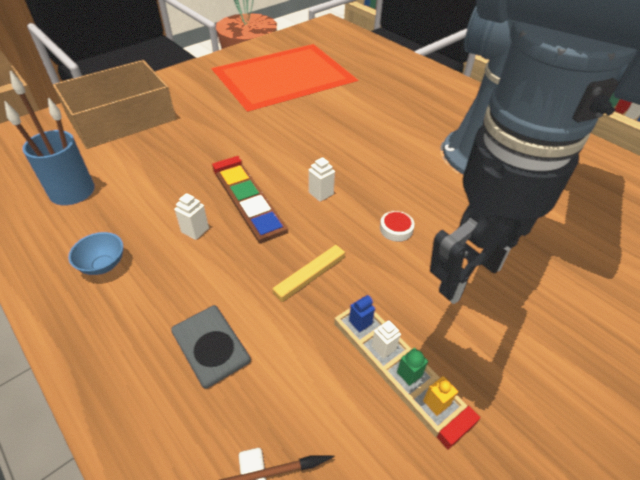

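All four seals stand in the tray in the order honey, green, white, blue from the red end: w8 (314,188), (315,234), (315,280), (315,318). One numeric check from the enlarged wrist crop.

```bash
python3 - <<'E'
from h import *
im=cv2.imread('pics/w8.png')
a=cv2.resize(im[155:250,280:350],None,fx=5,fy=5,interpolation=3);b=cv2.resize(im[250:345,280:350],None,fx=5,fy=5,interpolation=3)
cv2.imwrite('pics/w8c.png',np.hstack([a,b]))
E
```

```text
(no output)
```

View pics/w8c.png

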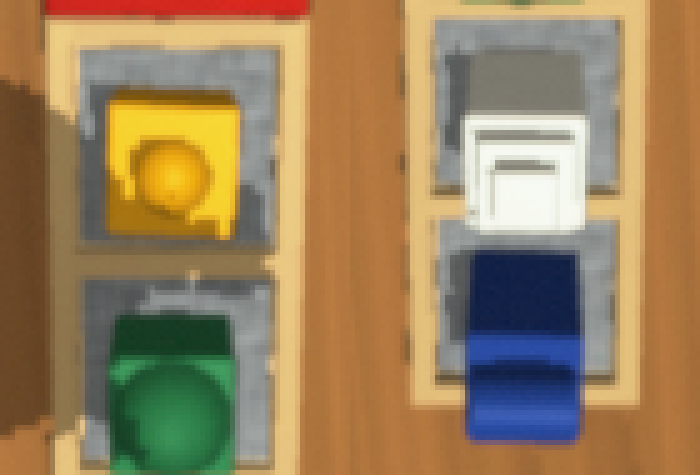

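Shoulder corners in the crop: honey (107,103)–(240,235), green (110,356)–(235,475), white (465,113)–(587,229), blue (466,334)–(583,442).

```bash
python3 - <<'E'
from h import *
W=np.load('w8.npy',allow_pickle=True).item()
def w(x,y):
    if x>=350: x-=350;y+=475
    return ((x+.5)/5-.5+280,(y+.5)/5-.5+155)
c=np.array([.5564,.2150]);ey=np.array([.0696,.9976]);ex=np.array([ey[1],-ey[0]])
for n,b in dict(honey=(107,103,240,235),green=(110,356,235,475),white=(465,113,587,229),blue=(466,334,583,442)).items():
    X=np.mean([onz(W,*w(x,y),.058) for x in b[::2] for y in b[1::2]],0)[:2]-c
    print(n,'tray x,y mm (signs along row)',(ex@X*1e3).round(1),(ey@X*1e3).round(1))
for n,q in (('end+',(178,22)),('blue end',(524,403))): X=onz(W,*w(*q),.018)[:2]-c;print(n,(ey@X*1e3).round(1),(ex@X*1e3).round(1))
E
```

```text
honey tray x,y mm (signs along row) -0.4 81.4
green tray x,y mm (signs along row) -0.6 27.8
white tray x,y mm (signs along row) 0.2 -26.7
blue tray x,y mm (signs along row) -0.1 -82.2
end+ 110.0 0.6
blue end -110.4 -0.3
```

All four are within about 1.5 mm of their compartment centres, so I'm handing in.

```bash
python3 -c "
from bench import robot
print(robot.hand_in())"
```

```text
the job is handed in; nothing more can be done
None
```

All four seals are in the tray in the stand's order from the red end: honey, green, white, blue. I moved them one at a time with the jaws across the row and felt each one touch the floor before letting go. The white seal I moved is the 28 mm one on the white rest. The two larger white seals off the stand were left alone.

- **Position:** in the last wrist view every seal's axis was within about 1.5 mm of its compartment centre both ways, against the 12 mm allowed.
- **Upright:** all four stood upright in the scene and wrist pictures, and the fingers were well clear above the tray. I judged this by eye and did not measure tilt.
- **Small disagreements:** the fixed cameras differed by 2–3 mm on the tray. The triangulated tray floor came out 2–3 mm too high, and the ball and dome tops were a few millimetres lower than the text suggests. The floor contacts came within about 1 mm of the heights I expected.

The job was handed in at about 30 s of the 102 s allowed; no verdict was reported.

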